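# Function check of an assembled control panel

## Task

Run the function check on the finished control panel that lies on the pink mat, with closed fingertips: first press down the raised end of the rocker on top of the grey bench supply all the way down, where it stays, then push the panel's round key all the way in, where it also stays, and last press the long bar key all the way down and let it spring back. Do not press the square key, and leave the loose plug, screwdriver and bottle where they are.

Things in the scene. Friction and masses are not known exactly. Their poses are not given: they have to be found in the camera images.
- supply: Bench power supply, a grey metal box fixed to the bench, 150 (x) x 190 (y) x 70 mm high; its black front with two dials faces its -x. Origin: centre of its underside, on the bench; z up. It carries the rocker on its top, centred 45 mm to its +y, and the loose terminal plug on the -y half of its top.
- rocker (a joint): Angle of the rocker (rad): 0 = off, 0 to 0.06 at the start, its end towards the supply's +y raised; 0.4 = fully over (on). A stiff pivot: it stays at whatever angle it is left; about 3 N at rocker_raised_end move it. The light grey rocker is 26 mm wide (supply x), 56 mm long (supply y): a shallow V of two flat 28 mm halves. A black bezel round it is 75 mm above the bench.
- rocker_raised_end (a point): Point on top of the rocker's raised half, mid-width, 20 mm from its pivot; press straight down here. It moves with the rocker: 88 to 89 mm above the bench at the start, 81 mm when fully over. At the start this half rises at about 0.4 rad towards the supply's +y; the other half lies level, 81 mm above the bench.
- panel: Control panel, fixed on the mat: white frame 150 (x) x 200 (y) x 20 mm high, flanges 12 mm more at the +-y ends, with a green circuit board. Green terminal rows along both long sides (51 mm either way in x), tops 36 mm above the bench. Origin: centre of the frame's underside, 12 mm above the bench. Three light grey keys stand in a row on its y axis at -60, 0 and 60 mm; their order varies.
- mat: Pink mat, 260 x 260 x 12 mm, fixed on the bench under the panel and the screwdriver. Origin: centre of its underside.
- round_key (a joint): How far the round key is pushed in (m): 0 = out, as at the start, 0.008 = fully in. It takes about 3.5 N to push and stays where it is left, so it stays in.
- round_key_top (a point): Centre of the top of the round key (cap 30 mm across), 48 mm above the bench when out; moves down with the key. Pushed straight down.
- bar_key (a joint): How far the long bar key is pressed (m): 0 = up, 0.008 = fully down. A spring returns it; about 2 N to start, 5 N fully down.
- bar_key_top (a point): Centre of the top of the bar key (50 mm long along the panel's x, 18 mm wide along its y), 48 mm above the bench when up; moves down with the key. Pressed straight down.
- square_key (a joint): How far the square key is pressed (m): 0 = up, 0.008 = fully down; spring as for the bar key. It is not to be pressed.
- square_key_top (a point): Centre of the top of the square key (28 x 28 mm), 48 mm above the bench. Not to be pressed.
- terminal_plug: Loose green terminal plug, 14 x 40 x 16 mm, lying on top of the supply. Origin: centre of its underside. Not to be moved.
- screwdriver_grip (a point): Loose screwdriver, 170 mm long and 26 mm thick, lying on the mat in front of the panel on the robot's side, roughly along the panel's y; this point is in the middle of its handle. Not to be moved.
- flux_bottle: Loose white bottle with a black cap, 36 mm across, 85 mm high, standing on the bench beyond the work. Origin: centre of its underside. Not to be moved.

How it is judged:
On the way, in this order (a step that is already met when the one before it is completed fails the run):
1. the rocker is pressed over to on (value of joint rocker above 0.32 rad), for 0.1 s.
2. the round key is pushed in (value of joint round_key above 0.006 m), for 0.1 s.
3. the bar key is pressed down (value of joint bar_key above 0.006 m), for 0.1 s.
At the end, for the whole second after the job is handed in: The rocker is over (beyond 0.32 of 0.4 rad), the round key is in (beyond 6 of 8 mm), the bar key was pressed beyond 6 of 8 mm and is up again (within 2 mm), and the square key is up (within 2 mm) (value of joint rocker above 0.32 rad and value of joint round_key above 0.006 m and value of joint each of bar_key, square_key below 0.002 m); the robot touches nothing.
It fails at once if the round key is pressed (3 mm) before the rocker is over (value of joint round_key above 0.003 m and value of joint rocker below 0.3 rad).
It fails at once if the bar key is pressed (3 mm) before the rocker is over and the round key is in (value of joint bar_key above 0.003 m and (value of joint rocker below 0.3 rad or value of joint round_key below 0.0055 m)).
It fails at once if the square key is pressed (3 mm) (value of joint square_key above 0.003 m).
It fails at once if the loose plug, screwdriver or bottle is moved or lifted (12 mm) (distance of any of terminal_plug, screwdriver_grip, flux_bottle from where it was at the start of the episode above 0.012 m).
It also fails if it takes over 45 s, if anything falls off the work surface, if the arm or the gripper's body presses on something with over 40 N, if the wrist force passes 120 N, or if a joint passes its speed limit or range.

## Robot

A 7-joint arm with a two-finger parallel gripper is mounted at the origin on the work surface. World frame = base frame: x ahead of the robot, y to its left, z up, the work surface at z = 0. Lengths are in m, angles in rad, forces in N, time in s.
With the tool pointing down it reaches from about 0.425 to 0.95 m from the base axis. Payload 4.7 kg.
Tool frame: the origin (TCP) lies on the centre line of the jaws, within the pads' length; the fingertips stand robot.nose_length ahead of it and the grasp point (between the pads) lies 8 mm behind it (robot.nose_length is the distance from the TCP to the fingertips, in m); z points along the fingers, y is the line along which they close (so a half turn about z gives the same grasp; the last joint's range is limited). The gripper opens to 85 mm and grips with 20 to 120 N. Pads are 22 mm wide; open, the fingers measure 114 mm over their backs; the gripper's body (76 mm by 85 mm) begins 54 mm behind the grasp point. The pads swing forward as they close: fully open they stand 13 mm farther back than shut.
Start: joints at [-1.151, 0.469, -0.049, 1.532, 0.024, 1.141, -0.082], TCP at [0.293, 0.608, 0.242] pointing down, gripper open.
Joint ranges: [-2.59, 2.59], [-0.33, 1.99], [-1.39, 1.29], [0.1, 2.45], [-1.04, 4.18], [0.21, 1.99], [-2.66, 2.66]. Speed limits (rad/s): [2.57, 2.57, 3.14, 3.14, 3.14, 3.14, 3.14].

## Interface

Orientations are given as [roll, pitch, yaw] about the fixed x, y, z axes, in that order (R = Rz(yaw) Ry(pitch) Rx(roll)).
In Python, from plant import robot gives the robot as it stands. Calls block until the motion is done:
- robot.goto(position, orientation): joint-space move of the TCP to a pose.
- robot.move_straight(position, vel=0.15, attitude=None, contact_N=None): straight line of the TCP; attitude=None keeps the orientation; vel is the mean speed in m/s. With contact_N (N) it stops when the force on the tool has changed by that much, and returns True; else False.
- robot.move_joints(angles): joint-space move.
- robot.grip(opening, strength=None): opening from 0.0 (shut) to 1.0 (fully open); strength is the grip in N (None keeps the last); returns when the fingers have stopped.
- robot.sleep(seconds).
- robot.inverse_kinematics(position, orientation): joint angles nearest the present ones, or None.
- robot.sense(): the state.
- robot.grab_frame(name): name is "scene" or "top" or "wrist"; returns a dict with "image" (420x560x3 uint8, red, green, blue), "range_z" (420x560 float32, m along the optical axis (not along the pixel's ray), 0 where there is no reading), "fx", "fy", "cx", "cy" (pixels), "dist_coeffs" ([k1, k2, p1, p2, k3] as OpenCV has them; the pictures are not rectified), "R" (3x3) and "t" (3): a world point X has camera coordinates R X + t. Camera axes: x right, y down, z forward; pixel columns grow to the right and rows downward; lengths in m; the calibration is good to about 2 mm. A picture is of the moment at which its call begins.
A pose or a line that the arm cannot do raises robot.IKError and nothing moves.
- robot.close_job(): hands the job in; it is judged then, once.
The state is a dict: "t": time; "joint_pos": joint angles; "joint_velocities": joint speeds; "effort": joint torques, N m; "tcp_pos": TCP position; "tcp_rot": TCP orientation; "wrist_force": force on the tool from outside, world axes, zero at the start; "torque": the same for the moment, N m; "opening": opening from 0.0 (shut) to 1.0 (fully open); "gripper_force": force on a finger pad.
Only numpy, scipy, OpenCV 4.12 (cv2) and the standard library are available. Lean on these libraries where they do the work, as an engineer would, in place of code of your own. Each camera call takes 0.05 s, during which the arm holds its last target. There are 200 camera calls.

## Working session

There is one attempt and no reset: what is moved stays moved. The work goes in short steps, each a Python script; the robot and the scene stay as the last script left them, time stands still between calls to the robot, and variables do not carry over. Pictures are saved under pics/ and viewed, at most 10 in all, crops included, and the job is handed in when it is done.

```bash
mkdir -p pics; ls; cat > h.py <<'E'
import numpy as np, cv2, pickle
from plant import robot
def snap(n,f):
    d=robot.grab_frame(n); pickle.dump(d,open(f'pics/{f}.pkl','wb')); cv2.imwrite(f'pics/{f}.png',cv2.cvtColor(d['image'],cv2.COLOR_RGB2BGR)); return d
def world(d,u,v,z=None):
    K=np.array([[d['fx'],0,d['cx']],[0,d['fy'],d['cy']],[0,0,1]]);D=np.array(d['dist_coeffs'])
    p=cv2.undistortPoints(np.array([[[u,v]]],float),K,D)[0,0]; r=np.array([p[0],p[1],1.]);R=np.array(d['R']);t=np.array(d['t'])
    if z is None:
        w=d['range_z'][int(v)-1:int(v)+2,int(u)-1:int(u)+2]; return R.T@(r*np.median(w)-t)
    c=-R.T@t; g=R.T@r; return c+g*(z-c[2])/g[2]
def cloud(d):
    K=np.array([[d['fx'],0,d['cx']],[0,d['fy'],d['cy']],[0,0,1]]);D=np.array(d['dist_coeffs'])
    h,w=d['range_z'].shape; g=np.stack(np.meshgrid(np.arange(w),np.arange(h)),-1).reshape(-1,1,2).astype(float)
    p=cv2.undistortPoints(g,K,D)[:,0]; z=d['range_z'].reshape(-1,1)
    return ((np.c_[p,np.ones(len(p))]*z-np.array(d['t']))@np.array(d['R'])).reshape(h,w,3)
E
python3 - <<'E'
from h import *
for n in('scene','top'):
    d=snap(n,n+'0'); print(n,-np.array(d['R']).T@d['t'])
s=robot.sense();print(s['t'],s['tcp_rot'],robot.nose_length)
E
```

```text
pics
scene [1.113069   0.02341518 0.7395731 ]
top [0.38850176 0.021109   0.95502461]
0.1 [-3.13977462e+00  4.58705232e-05  2.69284636e+00] 0.011
```

View pics/top0.png

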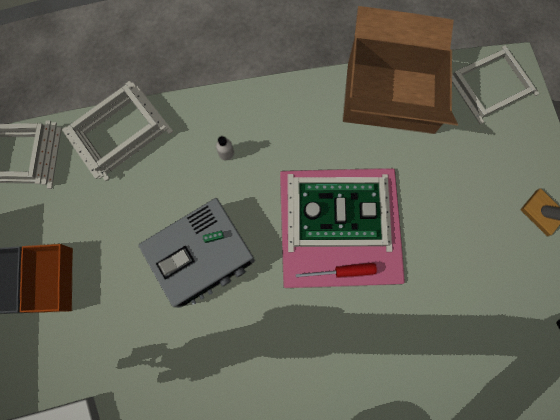

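View pics/scene0.png

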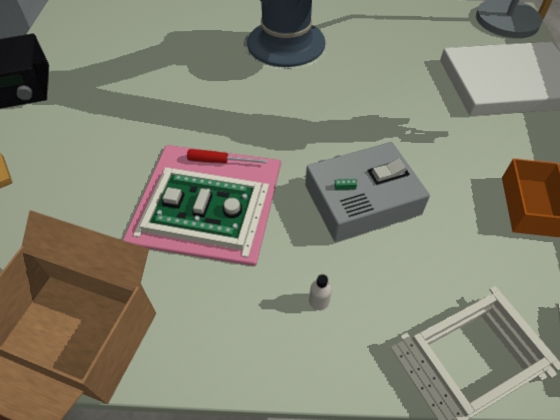

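The top view shows the keys as round (313,210), bar (340,209) and square (369,210). The rocker is at (175,261), the plug at (213,237), the screwdriver around (340,271) and the bottle at (224,147). I'll enlarge the rocker and the panel.

```bash
python3 - <<'E'
from h import *
d=pickle.load(open('pics/top0.pkl','rb'));im=cv2.imread('pics/top0.png')
a=cv2.resize(im[190:310,130:260],None,fx=4.5,fy=4.5,interpolation=cv2.INTER_CUBIC)
cv2.imwrite('pics/c_sup.png',a)
b=cv2.resize(im[165:290,275:410],None,fx=4.5,fy=4.5,interpolation=cv2.INTER_CUBIC)
cv2.imwrite('pics/c_pan.png',b)
P=cloud(d)
for n,(u0,v0,u1,v1),z0,z1 in [('sup',(130,190,260,310),.066,.073),('rock',(150,240,200,285),.0775,.1),('round',(298,195,328,225),.045,.052),('bar',(328,190,355,228),.045,.052),('sq',(355,195,385,225),.045,.052)]:
    q=P[v0:v1,u0:u1].reshape(-1,3);q=q[(q[:,2]>z0)&(q[:,2]<z1)]
    r=cv2.minAreaRect(q[:,:2].astype(np.float32)*1000);print(n,len(q),q.mean(0).round(4),np.round(np.array(r[0]),1),np.round(r[1],1),round(r[2],1))
for u,v,z in [(313,210,.048),(340,209,.048),(369,210,.048),(224,143,.085)]: print(u,v,world(d,u,v),world(d,u,v,z))
E
```

```text
sup 5661 [0.5402 0.1645 0.0688] [539.4 167.2] [152.3 189.2] 22.6
rock 363 [0.5232 0.2095 0.0822] [522.6 211.4] [26.5 61.4] 22.7
round 125 [ 0.5905 -0.0864  0.0472] [590.7 -85.9] [28.3 27.1] 54.6
bar 159 [ 0.5797 -0.1452  0.047 ] [ 579.9 -145.7] [17.2 47.9] 78.9
sq 142 [ 0.571  -0.2047  0.0471] [ 570.6 -204.7] [26.6 28.8] 79.1
313 210 [ 0.58756669 -0.08699158  0.04642342] [ 0.58722127 -0.08680401  0.048     ]
340 209 [ 0.58005129 -0.1437456   0.04576772] [ 0.57958103 -0.14334087  0.048     ]
369 210 [ 0.5672065  -0.2039498   0.04648941] [ 0.56690937 -0.20357561  0.048     ]
224 143 [0.75531877 0.07439321 0.07991128] [0.75318576 0.07408337 0.085     ]
```

View pics/c_sup.png

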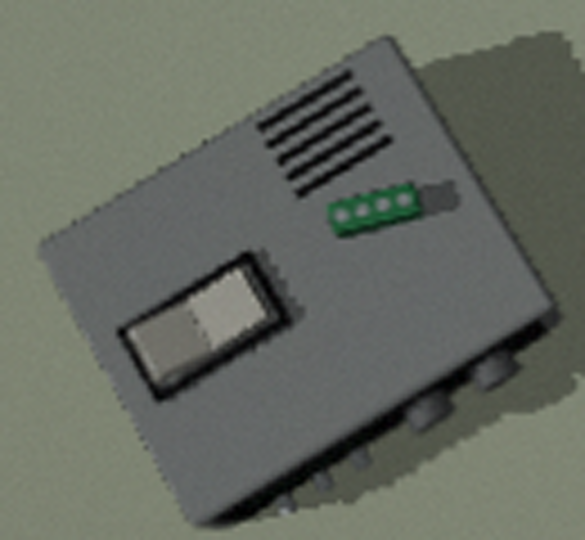

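View pics/c_pan.png

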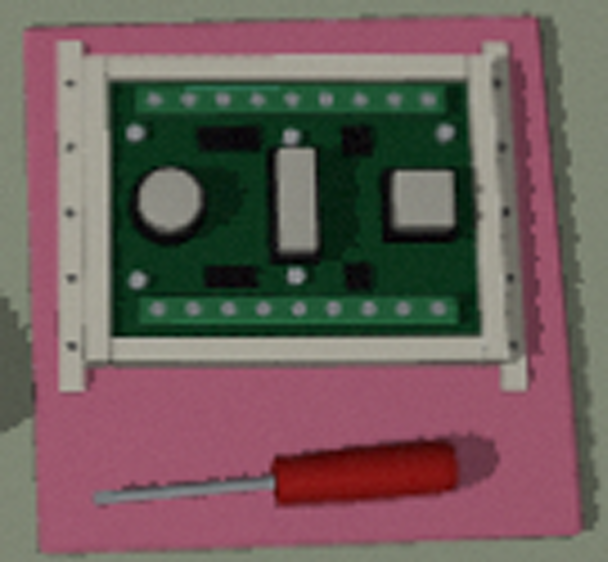

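The raised half of the rocker is the darker left one, towards the supply's +y. The pivot is near crop (199,322), which is full-image pixel (174.2,261.6). The plug is well clear at crop (375,210). The panel order in crop pixels is round (170,200), bar (297,200), square (422,200). I'll refine these with both cameras.

```bash
python3 - <<'E'
from h import *
for n in('top0','scene0'):
    d=pickle.load(open(f'pics/{n}.pkl','rb'));P=cloud(d).reshape(-1,3);I=d['image'].reshape(-1,3).astype(int)
    q=P[(abs(P[:,0]-.54)<.13)&(abs(P[:,1]-.166)<.13)&(P[:,2]>.064)&(P[:,2]<.074)]
    r=cv2.minAreaRect(q[:,:2].astype(np.float32)*1000);print(n,'sup',np.round(r[0],1),np.round(r[1],1),round(r[2],1))
    psi=np.radians(r[2] if r[2]<45 else r[2]-90);ex=np.array([np.cos(psi),np.sin(psi)]);ey=np.array([-ex[1],ex[0]])
    c=np.array(r[0])/1000; print(' pivot exp',c+.045*ey,'raised exp',c+.065*ey)
    w=P[:,:2]-(c+.045*ey);l=np.c_[w@ex,w@ey]
    m=(abs(l[:,0])<.013)&(abs(l[:,1])<.04)&(P[:,2]>.0775)&(P[:,2]<.11);print(' local x range',l[m,0].min(),l[m,0].max(),'y',l[m,1].min(),l[m,1].max())
    for a in range(-32,36,8):
        k=m&(abs(l[:,1]*1000-a)<4); print('  ',a,k.sum(),(P[k,2].mean()*1000).round(1) if k.any() else '')
    for nm,c in(('round',(.5905,-.0864)),('bar',(.580,-.145)),('sq',(.571,-.2047))):
        k=(abs(P[:,0]-c[0])<.03)&(abs(P[:,1]-c[1])<.022)&(P[:,2]>.043)&(P[:,2]<.054);q=P[k]
        r=cv2.minAreaRect(q[:,:2].astype(np.float32)*1000);print(' ',nm,q.mean(0).round(4),np.round(r[0],1),np.round(r[1],1),round(r[2],1))
d=pickle.load(open('pics/top0.pkl','rb'))
f=lambda u,v,o,z:world(d,o[0]+(u+.5)/4.5-.5,o[1]+(v+.5)/4.5-.5,z).round(4)
print('pix pivot',f(199,322,(130,190),.081),'round',f(170,200,(275,165),.048),'bar',f(297,199,(275,165),.048),'sq',f(423,199,(275,165),.048))
E
```

```text
top0 sup [539.5 167.6] [152.8 189.7] 22.6
 pivot exp [0.52214669 0.20908471] raised exp [0.51444882 0.22754392]
 local x range -0.011928670438131327 0.012900888926753203 y -0.028768253350994786 0.03264262483390312
   -32 5 79.8
   -24 51 81.1
   -16 45 80.5
   -8 47 80.2
   0 47 80.3
   8 50 81.8
   16 52 85.0
   24 44 87.1
   32 3 79.0
  round [ 0.5907 -0.086   0.0467] [591.  -86.7] [27.6 28.9] 80.8
  bar [ 0.5793 -0.145   0.0465] [ 579.9 -145.4] [17.9 48. ] 80.8
  sq [ 0.5699 -0.205   0.0466] [ 570.5 -205.1] [29.1 28.4] 83.0
scene0 sup [543.3 167.4] [152.1 191.7] 22.3
 pivot exp [0.52623872 0.20905608] raised exp [0.51866328 0.22756588]
 local x range -0.012801312477213372 0.012993849385530049 y -0.031561882564651714 0.034711802202910286
   -32 9 80.7
   -24 59 82.3
   -16 44 82.8
   -8 47 82.3
   0 49 82.0
   8 59 83.9
   16 58 86.3
   24 60 88.9
   32 3 80.0
  round [ 0.5945 -0.085   0.0484] [594.5 -85. ] [29.4 27.7] 47.6
  bar [ 0.585  -0.144   0.0483] [ 583.6 -144.6] [18.5 50.7] 81.2
  sq [ 0.5743 -0.2031  0.0482] [ 572.6 -203.6] [28.9 29.7] 81.3
pix pivot [0.5246 0.2092 0.081 ] round [ 0.5894 -0.0859  0.048 ] bar [ 0.5797 -0.1447  0.048 ] sq [ 0.5695 -0.2033  0.048 ]
```

```bash
cat >> h.py <<'E'
N=robot.nose_length
def above(x,y,z,yaw): robot.goto([x,y,z+N],[np.pi,0,yaw])
def press(x,y,z0,z1,F):
    robot.move_straight([x,y,z0+N],vel=.15)
    hit=robot.move_straight([x,y,z1+N],vel=.02,contact_N=F)
    s=robot.sense();print('hit',hit,'tip',(np.array(s['tcp_pos'])-[0,0,N]).round(4),'F',np.round(s['wrist_force'],1),'t',s['t'])
    robot.sleep(.3)
    s=robot.sense();print('tip',(np.array(s['tcp_pos'])-[0,0,N]).round(4),'F',np.round(s['wrist_force'],1))
E
python3 - <<'E'
from h import *
robot.grip(0.0)
x,y=.5165,.2276
above(x,y,.2,np.radians(112.5))
s=robot.sense();print(s['tcp_pos'],s['tcp_rot'],s['opening'],s['wrist_force'],s['t'])
press(x,y,.105,.0785,14)
robot.move_straight([x,y,.2+N],vel=.2)
d=snap('top','top1');s0=snap('scene','scene1')
im=cv2.imread('pics/top1.png')[190:310,130:260];b=cv2.imread('pics/scene1.png')[130:250,290:440]
cv2.imwrite('pics/c1.png',np.hstack([cv2.resize(k,None,fx=2.7,fy=2.7,interpolation=cv2.INTER_CUBIC) for k in(im,b)]))
print(robot.sense()['t'])
for d in(s0,d):
    P=cloud(d).reshape(-1,3);c=np.array([.5242,.2091]);p=np.radians(22.5);w=P[:,:2]-c
    l=np.c_[w@[np.cos(p),np.sin(p)],w@[-np.sin(p),np.cos(p)]];m=(abs(l[:,0])<.011)&(P[:,2]>.0775)&(P[:,2]<.11)
    print([(a,(P[k,2].mean()*1000).round(1)) for a in(-24,-16,-8,0,8,16,24) if (k:=m&(abs(l[:,1]*1000-a)<4)).any()])
E
```

```text
[0.5160073  0.2297149  0.21102283] [ 3.14130035e+00 -9.03708206e-04  1.96687957e+00] -0.001777898038649598 [-0.03124976  0.6198278   0.02155295] 2.4917
hit True tip [0.5165 0.2283 0.0811] F [-1.6 -1.   4.4] t 4.4
tip [0.5165 0.2283 0.0811] F [-1.2 -0.7  5.1]
5.55
[(-24, np.float64(90.8)), (-16, np.float64(88.6)), (-8, np.float64(85.3)), (0, np.float64(82.3)), (8, np.float64(81.8)), (16, np.float64(82.0)), (24, np.float64(82.2))]
[(-24, np.float64(88.4)), (-16, np.float64(86.4)), (-8, np.float64(83.3)), (0, np.float64(80.1)), (8, np.float64(79.2)), (16, np.float64(79.8)), (24, np.float64(79.6))]
```

View pics/c1.png

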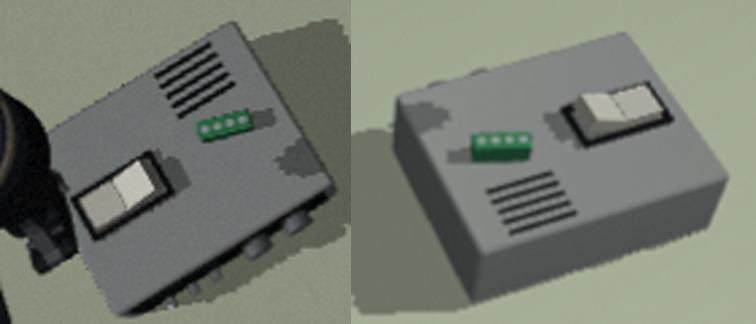

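The rocker is over: the pressed half is now level at about 81 mm, and the other half is raised (crop left, around (135,185)). Next is the round key, then the bar key.

```bash
python3 - <<'E'
from h import *
yaw=np.radians(80.6)
x,y=.592,-.0857
above(x,y,.15,yaw)
press(x,y,.06,.0375,14)
robot.move_straight([x,y,.12+N],vel=.2)
d=snap('scene','scene2');P=cloud(d).reshape(-1,3)
for nm,c in(('round',(.592,-.0857)),('bar',(.582,-.145)),('sq',(.5715,-.2045))):
    k=(np.hypot(P[:,0]-c[0],P[:,1]-c[1])<.008)&(P[:,2]<.07);print(nm,k.sum(),np.median(P[k,2]))
b=cv2.imread('pics/scene2.png')[140:265,125:285];cv2.imwrite('pics/c2.png',cv2.resize(b,None,fx=3,fy=3,interpolation=cv2.INTER_CUBIC))
E
```

```text
hit True tip [ 0.5921 -0.0857  0.04  ] F [-1.8  0.4  4.7] t 8.4917
tip [ 0.592  -0.0857  0.04  ] F [-0.2 -0.8  4.8]
round 48 0.04108199379722083
bar 42 0.048631425542966775
sq 40 0.04851384214388929
```

View pics/c2.png

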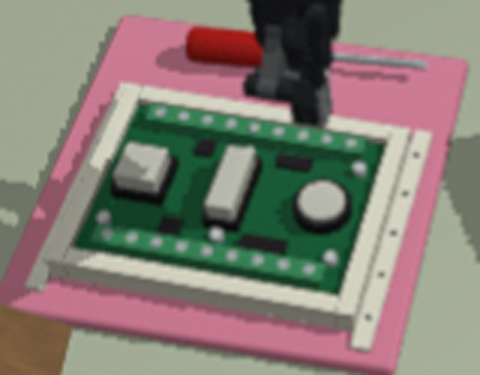

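The round key at crop (322,203) is down at 41 mm, while the bar and square keys are still at 48.5 mm. Now the bar key.

```bash
python3 - <<'E'
from h import *
yaw=np.radians(80.6)
x,y=.5815,-.145
above(x,y,.12,yaw)
press(x,y,.06,.0375,16)
robot.move_straight([x,y,.15+N],vel=.2)
robot.sleep(.3)
d=snap('scene','scene3');P=cloud(d).reshape(-1,3)
for nm,c in(('round',(.592,-.0857)),('bar',(.582,-.145)),('sq',(.5715,-.2045))):
    k=(np.hypot(P[:,0]-c[0],P[:,1]-c[1])<.008)&(P[:,2]<.07);print(nm,k.sum(),np.median(P[k,2]))
c=np.array([.5242,.2091]);p=np.radians(22.5);w=P[:,:2]-c
l=np.c_[w@[np.cos(p),np.sin(p)],w@[-np.sin(p),np.cos(p)]];m=(abs(l[:,0])<.011)&(P[:,2]>.0775)&(P[:,2]<.11)
print([(a,(P[k,2].mean()*1000).round(1)) for a in(-24,-16,-8,0,8,16,24) if (k:=m&(abs(l[:,1]*1000-a)<4)).any()], robot.sense()['t'],robot.sense()['wrist_force'])
E
```

```text
hit True tip [ 0.5815 -0.145   0.0401] F [-0.4  0.5  6.4] t 11.2583
tip [ 0.5815 -0.145   0.0401] F [-0.4 -0.4  6.2]
round 45 0.04084863033518136
bar 39 0.04872312233719189
sq 44 0.04874523211287731
[(-24, np.float64(90.9)), (-16, np.float64(88.8)), (-8, np.float64(85.3)), (0, np.float64(82.4)), (8, np.float64(82.0)), (16, np.float64(82.3)), (24, np.float64(82.1))] 12.6083 [-0.54041277 -0.72401033  0.40076945]
```

```bash
python3 -c "
from plant import robot
print(robot.close_job())"
```

```text
the job is handed in; nothing more can be done
None
```

I pressed the rocker fully over, pushed the round key in and pressed the bar key about 7.9 mm, in that order. Before hand-in the depth image showed the rocker over, the round key in, and the bar and square keys up. The job is handed in at about 12.6 s; no verdict was returned.

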